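Bring the honey jar to the front of the spice carousel

TASK

Take hold of one of the two upright posts of the spice carousel and guide it slowly round until the wide honey jar faces the front, in line with the steel pointer on the fixed stand. Turn it gently (never faster than about a sixth of a turn per second) so that all four jars stay standing in their quarters, do not touch the jars, leave the other things on the worktop where they are, and finish still gripping a post, holding the turntable still.

Things in the scene. Friction and masses are not known exactly. Their poses are not given: they have to be found in the camera images.
- pointer (a point): tip of the small upright steel fin on the short nose that sticks out of the spice carousel's fixed stand; it marks the front. The point is at the top of the fin, 33 mm above the worktop and 114 mm from the turning axis. Its frame: x points level from the nose to the turning axis, z up. The stand does not move
- turntable: wooden turntable of the carousel: round tray 202 mm across, floor 20 mm and rim 32 mm above the worktop, quartered by a low cross (top 43 mm up). Turns either way about its vertical axis (over 3.5 rad each way from the start), light friction (0.06 N m), stays where left. Origin on the axis, 12 mm above the worktop; x, y along the cross, z up; its two posts stand at y = +85 and -85 mm
- post_a (a point): grip point on one upright round post of the turntable: 14 mm thick, rounded top 191 mm above the worktop; the point is on its centre line, 168 mm above the worktop and 85 mm from the turning axis, well above the jars
- post_b (a point): the same grip point on the other, like post, on the opposite side of the axis
- honey_jar: the squat, wide honey jar with the black lid, 63 mm across and 94 mm tall, standing loose in one quarter of the turntable, about 61 mm from the axis and half-way between two arms of the cross (which quarter varies); origin at the centre of its underside, z up its axis
- spice_a: a slim spice jar with a green cap, 46 mm across and 106 mm tall, standing loose in another quarter of the turntable; origin at the centre of its underside, z up its axis
- spice_b: a slim spice jar with a green cap, 46 mm across and 106 mm tall, standing loose in another quarter of the turntable; origin at the centre of its underside, z up its axis
- spice_c: a slim spice jar with a green cap, 46 mm across and 106 mm tall, standing loose in another quarter of the turntable; origin at the centre of its underside, z up its axis
- tin: a food tin, 58 mm across and 72 mm tall, a bystander on the worktop to the right; origin at the centre of its underside
- mandarin: a mandarin, 55 mm across, a bystander to the left; origin at its underside
- garlic: a garlic bulb, 60 mm across and 59 mm tall, a bystander to the left; origin at its underside
Not all that is in view belongs to the job. What is shaped like the spice_c but pink is not meant.

How it is judged:
On the way, in this order (a step that is already met when the one before it is completed fails the run):
1. a post is gripped while the honey jar is still away from the front (contact force between the fingers and turntable above 4 N and (distance between the grasp point and post_a below 0.035 m or distance between the grasp point and post_b below 0.035 m) and not (y of honey_jar in the frame of pointer between -0.012 and 0.012 m and x of honey_jar in the frame of pointer below 0.08 m)), for 0.2 s.
2. the honey jar is in line with the pointer, and the turntable is held still by a post (y of honey_jar in the frame of pointer between -0.012 and 0.012 m and x of honey_jar in the frame of pointer below 0.08 m and contact force between the fingers and turntable above 4 N and (distance between the grasp point and post_a below 0.035 m or distance between the grasp point and post_b below 0.035 m) and angular speed of turntable below 0.08 rad/s), for 0.4 s.
At the end, for the whole second after the job is handed in: Honey jar on the pointer's side, its centre within 12 mm of the line from pointer to axis; all four jars upright (0.12 rad) on the turntable; turntable at rest, a post still gripped (over 4 N, grasp point within 35 mm of its grip point) (all of step 2 and angle between each of honey_jar, spice_a, spice_b, spice_c's own z axis and vertical below 0.12 rad and horizontal distance between each of honey_jar, spice_a, spice_b, spice_c and turntable below 0.085 m and linear speed of honey_jar below 0.02 m/s); the arm keeps its last pose, push and grip.
It fails at once if the turntable is spun too fast (over 1.3 rad/s) (angular speed of turntable above 1.3 rad/s).
It fails at once if the robot touches a jar (contact force between any of the fingers, the arm and honey_jar above 1 N or contact force between any of the fingers, the arm and spice_a above 1 N or contact force between any of the fingers, the arm and spice_b above 1 N or contact force between any of the fingers, the arm and spice_c above 1 N).
It fails at once if a jar is tipped (angle between any of honey_jar, spice_a, spice_b, spice_c's own z axis and vertical above 0.35 rad).
It fails at once if a bystander is knocked or moved (distance of any of tin, mandarin, garlic from where it was at the start of the episode above 0.03 m).
It also fails if it takes over 56 s, if anything falls off the work surface, if the arm or the gripper's body presses on something with over 40 N, if the wrist force passes 120 N, or if a joint passes its speed limit or range.

ROBOT

A 6-joint arm with a two-finger parallel gripper is mounted at the origin on a cart in front of the work surface, level with it; the furniture and walls round the work are solid. World frame = base frame: x ahead of the robot, y to its left, z up, the work surface at z = 0. Lengths are in m, angles in rad, forces in N, time in s.
With the tool pointing down it reaches from about 0.375 to 0.75 m from the base axis. Payload 9 kg.
Tool frame: the origin (TCP) lies midway between the tips of the shut fingers; the grasp point (between the pads) lies 19 mm behind it (bot.grasp_offset is the distance from the TCP to the grasp point, in m); z points along the fingers, y is the line along which they close (so a half turn about z gives the same grasp; the last joint's range is limited). The gripper opens to 85 mm and grips with 20 to 120 N. Pads are 22 mm wide; open, the fingers measure 114 mm over their backs; the gripper's body (76 mm by 85 mm) begins 54 mm behind the grasp point. The pads swing forward as they close: fully open they stand 13 mm farther back than shut.
Start: joints at [-1.527, 0.104, 0.097, 1.564, 0, 1.353], TCP at [0.155, -0.58, 0.231] pointing down, gripper open.
Joint ranges: [-2.99, 2.99], [-0.84, 1.86], [-1.1, 1.16], [-1.84, 2.11], [-1.51, 1.56], [-3.14, 3.14]. Speed limits (rad/s): [2.22, 2.22, 2.57, 3.14, 3.14, 3.14].

INTERFACE

Orientations are given as a rotation vector (axis times angle).
In Python, from cell import bot, cams gives the robot as it stands.
- The arm moves only by the shell command python3 -m handwheel 'ROWS' [FORCE]. ROWS is JSON, a list of rows, each a list of 3 entries, a list of its own where there are three numbers: the opening, from -1 (shut) to 1 (fully open), then the shift along the world's x, y, z in units of 50 mm (1.0 is 50 mm), then the turn, a rotation vector about the world's x, y, z in units of 8 degrees (1.0 is 8 degrees). A call has 1 to 8 rows; each row is the pose to reach, as a shift and turn from the pose commanded when the call began; what a row does not reach only later rows make up. A row lasts 1/10 s, in which the tool goes at most 50 mm and 8.59 degrees, less where a joint would pass 70% of its speed; a pose out of reach is approached as far as the arm can. A call with a gripper value outside its range is refused whole. The fingers move at their own pace and stop on an object; FORCE is the grip in N (left out, the last holds). Time passes only in rows, so rows that repeat a pose let the fingers close. It gives the time, the measured TCP pose, the force, the opening and the grip force at its end, in the units of the state.
- bot.get_obs(): the state, without advancing time (a new reading comes with each control period).
- cams.read_camera(name): name is "scene" or "top" or "wrist"; returns a dict with "color" (480x640x3 uint8, red, green, blue), "z_map" (480x640 float32, m along the optical axis (not along the pixel's ray), 0 where there is no reading), "mtx" (3x3 intrinsics, pixels), "xyz" and "orientation" of the camera in the world. Camera axes: x right, y down, z forward; pixel columns grow to the right and rows downward; lengths in m; the calibration is good to about 2 mm. A picture is of the moment at which its call begins.
- bot.job_done(): hands the job in; it is judged then, once.
Trained networks look in a picture, given as the dict that the camera call returned (one of the last four; its "shot" number tells which), for a name from the list of things; names that differ only in an ending like _2 or _b are one class to them, and where a whole thing is asked for, a point or a joint stands for the part that bears it (a point fixed in the world has none). Each returns a list of dicts, best first, with "conf" (0 to 1); they miss things now and then, are a little off and sometimes report something else, mostly with a low value. They report only what shows in the picture. A call takes as long as a camera call. They do not tell look-alikes from the thing itself.
- cams.find_in(picture, thing): "point" ([column, row] in pixels, amid what is visible of it).
- cams.cut_out(picture, thing): "mask" (480x640 bool, what is visible of it) and "point" ([column, row] in pixels, amid what is visible of it).
- cams.pinpoint(picture, thing): "point" ([column, row] in pixels: a listed point, or the origin of a listed thing).
The state is a dict: "clock": time; "joint_pos": joint angles; "qd": joint speeds; "effort": joint torques, N m; "position": TCP position; "tool_rot": TCP orientation; "wrist_force": force on the tool from outside, world axes, zero at the start; "moment": the same for the moment, N m; "grip_width": finger opening in m; "grasp_force": force on a finger pad.
Only numpy, scipy, OpenCV 4.12 (cv2) and the standard library are available. Lean on these libraries where they do the work, as an engineer would, in place of code of your own. Each camera call takes 0.05 s, during which the arm holds its last target. There are 200 camera calls.

## Working session

There is one attempt and no reset: what is moved stays moved. The work goes in short steps, Python scripts to look and compute and a shell command to move; the robot and the scene stay as the last step left them, time stands still between calls to the robot, and variables do not carry over. Pictures are saved under pics/ and viewed, at most 10 in all, crops included, and the job is handed in when it is done.

```bash
mkdir -p pics; cat > h.py <<'E'
import numpy as np,cv2
from scipy.spatial.transform import Rotation as R
from cell import bot,cams
def rot(p):
    o=np.array(p["orientation"],float)
    return o if o.shape==(3,3) else R.from_rotvec(o).as_matrix()
def ray(p,px):
    d=np.linalg.inv(p["mtx"])@np.array([px[0],px[1],1.0]); return np.array(p["xyz"]),rot(p)@d
def at_z(p,px,z):
    o,d=ray(p,px); return o+d*(z-o[2])/d[2]
def at_depth(p,px):
    o,d=ray(p,px); c,r=int(round(px[0])),int(round(px[1]));return o+d*p["z_map"][r,c]
def tri(a,pa,b,pb):
    o1,d1=ray(a,pa);o2,d2=ray(b,pb)
    t=np.linalg.lstsq(np.c_[d1,-d2],o2-o1,rcond=None)[0];x,y=o1+d1*t[0],o2+d2*t[1]
    return (x+y)/2,np.linalg.norm(x-y)
def save(p,n): cv2.imwrite("pics/"+n+".png",p["color"][:,:,::-1])
E
python3 - <<'E'
from h import *
np.set_printoptions(precision=3,suppress=True)
o=bot.get_obs();print(o["clock"],o["position"],o["tool_rot"],bot.grasp_offset)
for n in("scene","top"):
    p=cams.read_camera(n);save(p,n);print(n,p["xyz"],p["orientation"])
    for t in("pointer","turntable","post_a","honey_jar","spice_a","tin","mandarin","garlic"):
        for q in cams.pinpoint(p,t)[:4]:
            print(t,round(q["conf"],2),np.round(q["point"]),at_z(p,q["point"],dict(pointer=.033,turntable=.012,post_a=.168,honey_jar=.02,spice_a=.02).get(t,0)))
E
```

```text
0.0 [ 0.155 -0.579  0.23 ] [-3.113 -0.41  -0.   ] 0.0187
scene [ 0.078 -0.509  0.548] [-2.031  0.678 -0.357]
pointer 0.65 [264. 286.] [0.401 0.1   0.033]
turntable 0.91 [305. 265.] [0.511 0.133 0.012]
turntable 0.26 [274. 253.] [0.487 0.208 0.012]
post_a 0.86 [328. 210.] [0.51  0.057 0.168]
post_a 0.74 [275. 174.] [0.518 0.237 0.168]
post_a 0.27 [181. 260.] [0.253 0.064 0.168]
honey_jar 0.82 [311. 250.] [0.545 0.159 0.02 ]
spice_a 0.93 [335. 262.] [0.557 0.096 0.02 ]
spice_a 0.9 [298. 281.] [0.464 0.09  0.02 ]
spice_a 0.9 [402. 307.] [ 0.562 -0.079  0.02 ]
spice_a 0.85 [276. 260.] [0.47  0.174 0.02 ]
tin 0.66 [468. 300.] [ 0.688 -0.121  0.   ]
mandarin 0.72 [205. 271.] [0.352 0.252 0.   ]
mandarin 0.36 [310. 247.] [0.568 0.198 0.   ]
garlic 0.6 [184. 262.] [0.332 0.306 0.   ]
top [0.353 0.107 1.355] [-2.176  2.133 -0.142]
pointer 0.61 [317. 286.] [0.405 0.1   0.033]
turntable 0.61 [301. 238.] [0.516 0.14  0.012]
turntable 0.48 [342. 233.] [0.53  0.046 0.012]
post_a 0.91 [261. 231.] [0.51  0.218 0.168]
post_a 0.57 [341. 231.] [0.513 0.054 0.168]
honey_jar 0.9 [284. 226.] [0.542 0.178 0.02 ]
spice_a 0.85 [285. 259.] [0.466 0.175 0.02 ]
spice_a 0.73 [325. 221.] [0.555 0.086 0.02 ]
spice_a 0.7 [387. 211.] [ 0.583 -0.057  0.02 ]
spice_a 0.57 [321. 259.] [0.468 0.093 0.02 ]
tin 0.87 [416. 170.] [ 0.685 -0.128  0.   ]
mandarin 0.76 [251. 308.] [0.354 0.25  0.   ]
garlic 0.83 [226. 321.] [0.323 0.306 0.   ]
garlic 0.42 [322. 259.] [0.469 0.09  0.   ]
```

View pics/scene.png

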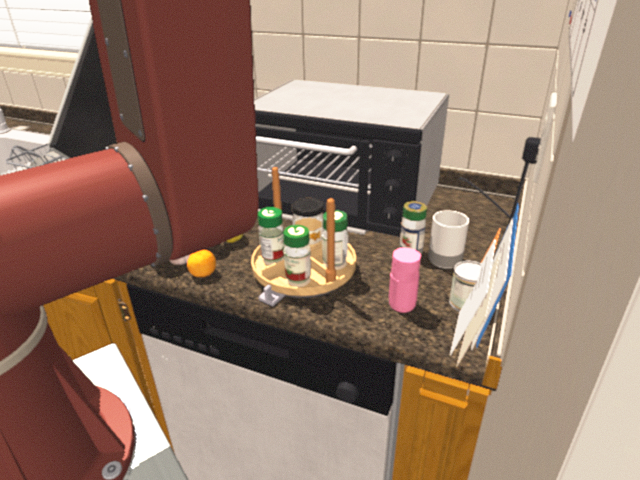

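View pics/top.png

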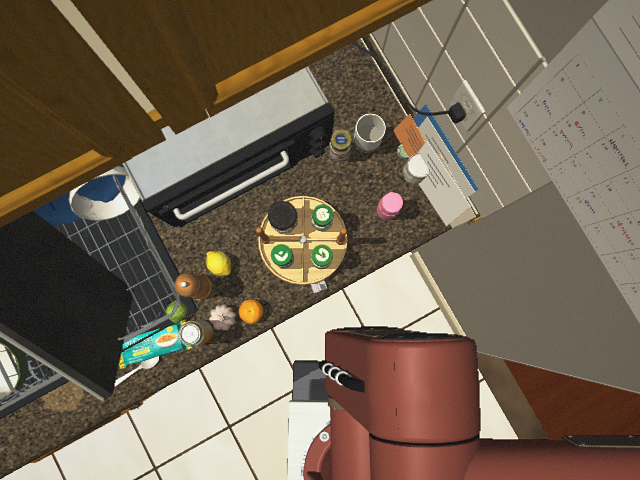

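The scene view shows two brown posts at (328,210) and (275,174), and the pointer fin at about (265,292). In the top view the posts are at (262,232) and (341,238), the pointer is at (318,287), and the honey jar's black lid is at (283,216), far side left.

Things that could be mistaken:
- **Posts:** the pepper mill at top (193,286) is similar. The posts are the thin ones on the tray.
- **Honey jar:** the jar at (341,143) and the tin at (416,170). The honey jar is the black lid on the tray.
- **Spice jars:** the pink one at (390,207) is a decoy off the tray.

The left post has the free path on the robot's side, so I'll check its geometry and the clearance on the way there.

```bash
python3 - <<'E'
from h import *
np.set_printoptions(precision=3,suppress=True)
P={n:cams.read_camera(n) for n in("scene","top")}
s,t=P["scene"],P["top"]
ps=[q["point"] for q in cams.pinpoint(s,"post_a")[:2]];pt=[q["point"] for q in cams.pinpoint(t,"post_a")[:2]]
for a in ps:
    for b in pt:
        x,e=tri(s,a,t,b)
        if e<.03: print("post",x,e)
x=tri(s,cams.pinpoint(s,"pointer")[0]["point"],t,cams.pinpoint(t,"pointer")[0]["point"]);print("pointer",x)
print("honey",tri(s,cams.pinpoint(s,"honey_jar")[0]["point"],t,cams.pinpoint(t,"honey_jar")[0]["point"]))
m=cams.cut_out(t,"turntable")[0]["mask"]
# height grid
pts=[]
for p in P.values():
    v,u=np.nonzero(p["z_map"]>0);d=np.c_[u,v,np.ones(len(u))]@np.linalg.inv(p["mtx"]).T*p["z_map"][v,u][:,None]
    w=d@rot(p).T+p["xyz"]; pts.append(w)
for k,w in zip(P,pts):
    g=np.full((11,14),np.nan)
    i=np.floor((w[:,0]+.1)/.1).astype(int);j=np.floor((.6-w[:,1])/.1).astype(int)
    ok=(i>=0)&(i<11)&(j>=0)&(j<14)
    for a,b,z in zip(i[ok],j[ok],w[ok,2]): g[a,b]=np.fmax(g[a,b],z)
    print(k,"rows x -.1.. ; cols y .6 -> -.8");print(np.round(g[::-1],2))
im=t["color"][170:310,220:380,::-1];cv2.imwrite("pics/crop.png",cv2.resize(im,None,fx=4.5,fy=4.2,interpolation=2))
E
```

```text
post [0.511 0.051 0.172] 0.006499442447664798
post [0.513 0.219 0.172] 5.875869033591954e-05
pointer (array([0.403, 0.098, 0.036]), np.float64(0.008779054214307289))
honey (array([0.549, 0.178, 0.021]), np.float64(0.007319458072891111))
scene rows x -.1.. ; cols y .6 -> -.8
[[ nan 0.43 0.44 0.44 0.25 0.03 0.46  nan  nan  nan  nan  nan  nan  nan]
 [0.43 0.43 0.25 0.25 0.25 0.   0.47 0.47  nan  nan  nan  nan  nan  nan]
 [0.25 0.25 0.25 0.25 0.25 0.25 0.1  0.47  nan  nan  nan  nan  nan  nan]
 [0.25 0.25 0.25 0.25 0.25 0.2  0.11 0.49 0.49  nan  nan  nan  nan  nan]
 [ nan 0.25 0.25 0.22 0.13 0.19 0.11 0.12 0.51 0.4   nan  nan  nan  nan]
 [ nan  nan 0.02 0.13 0.13 0.13 0.   0.   0.51 0.52  nan  nan  nan  nan]
 [0.36  nan 0.02 0.05 0.01 0.03 0.51  nan  nan 0.52 0.52  nan  nan  nan]
 [0.36 0.26 0.   0.    nan 0.51 0.51  nan  nan  nan 0.5   nan  nan  nan]
 [0.26 0.25  nan  nan 0.   0.37 0.37 0.    nan  nan  nan  nan  nan  nan]
 [ nan  nan  nan  nan 0.   0.36 0.36  nan  nan  nan  nan  nan  nan  nan]
 [ nan  nan  nan  nan  nan  nan 0.14  nan  nan  nan  nan  nan  nan  nan]]
top rows x -.1.. ; co
[... 293 characters left out ...]
53  0.9   0.87  0.76  0.2   0.11  0.79  0.81   nan   nan   nan
    nan   nan]
 [ 0.64  0.82  0.93  0.22  0.13  0.19  0.11  0.12  0.74  0.63   nan   nan
    nan   nan]
 [ 0.61  0.59  0.17  0.04  0.13  0.13  0.01  0.    0.63  0.62   nan   nan
    nan   nan]
 [ 0.36  0.16  0.17  0.05  0.01  0.7   0.7  -0.88 -0.88  0.52  0.42   nan
    nan   nan]
 [ 0.36  0.26  0.14  0.01 -0.88  0.7   0.7   0.68  0.69 -0.89  0.37 -0.9
    nan   nan]
 [ 0.26  0.25 -0.   -0.89  0.01  0.69  0.7   0.7   0.7    nan   nan -0.89
  -0.89 -0.89]
 [ 0.01 -0.89 -0.88 -0.89  0.07  0.37   nan   nan   nan   nan   nan -0.88
  -0.89 -0.89]
 [-0.89 -0.89 -0.89 -0.89  0.05   nan   nan   nan   nan   nan   nan -0.88
  -0.89 -0.89]]
```

View pics/crop.png

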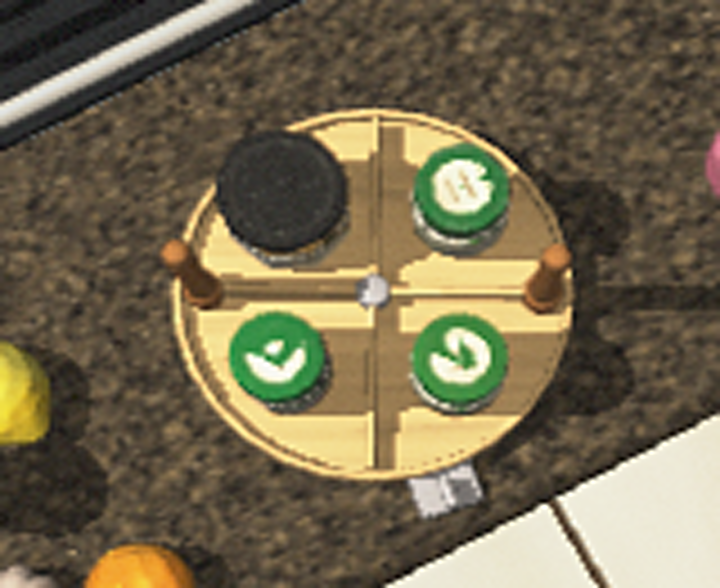

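The crop confirms it: honey is the black lid at (283,190) in the upper left quarter, with posts at left (190,270) and right (548,275) and the pointer fin at (450,490). A tall wall stands on the right near my path, so I'll map its edge before moving.

```bash
python3 - <<'E'
from h import *
np.set_printoptions(precision=2,suppress=True,linewidth=200)
for n in("scene","top"):
    p=cams.read_camera(n)
    v,u=np.nonzero(p["z_map"]>0);d=np.c_[u,v,np.ones(len(u))]@np.linalg.inv(p["mtx"]).T*p["z_map"][v,u][:,None]
    w=d@rot(p).T+p["xyz"];c=p["color"][v,u].astype(int)
    k=(w[:,2]>.13)&(w[:,2]<.8)&(w[:,1]<.35)&(w[:,0]>.05)&(w[:,0]<.95)&(c[:,0]-c[:,1]<40)
    print(n)
    for a in np.arange(.05,.95,.05):
        q=w[k&(abs(w[:,0]-a-.025)<.025)]
        r=q[q[:,1]<0.03];l=q[q[:,1]>.03]
        print(round(a,2),"right: n",len(r),np.percentile(r[:,1],[0,50,95,100]) if len(r) else "", np.percentile(r[:,2],[0,50,100]) if len(r) else "")
E
```

```text
scene
0.05 right: n 2346 [-0.06 -0.04 -0.01  0.03] [0.13 0.2  0.36]
0.1 right: n 168 [-0.05 -0.04  0.02  0.03] [0.24 0.25 0.36]
0.15 right: n 1113 [-0.06 -0.05  0.01  0.03] [0.23 0.32 0.37]
0.2 right: n 20433 [-0.49 -0.47  0.    0.03] [0.23 0.41 0.51]
0.25 right: n 10160 [-0.45 -0.44 -0.43 -0.03] [0.23 0.42 0.5 ]
0.3 right: n 8293 [-0.43 -0.41 -0.39 -0.03] [0.14 0.42 0.52]
0.35 right: n 6914 [-0.4  -0.38 -0.36 -0.35] [0.13 0.44 0.52]
0.4 right: n 4306 [-0.37 -0.35 -0.34 -0.32] [0.13 0.42 0.52]
0.45 right: n 1969 [-0.34 -0.32 -0.31 -0.3 ] [0.13 0.34 0.51]
0.5 right: n 1369 [-0.31 -0.29 -0.28 -0.27] [0.13 0.33 0.51]
0.55 right: n 2500 [-0.28 -0.27 -0.25 -0.2 ] [0.13 0.31 0.5 ]
0.6 right: n 949 [-0.24 -0.23 -0.2  -0.19] [0.13 0.29 0.5 ]
0.65 right: n 818 [-0.22 -0.2  -0.17 -0.16] [0.13 0.28 0.49]
0.7 right: n 1435 [-0.19 -0.16 -0.14 -0.13] [0.13 0.29 0.43]
0.75 right: n 360 [-0.16 -0.13 -0.12 -0.11] [0.13 0.18 0.47]
0.8 right: n 172 [-0.13 -0.11 -0.1  -0.1 ] [0.13 0.38 0.47]
0.85 right: n 152 [-0.1  -0.08 -0.07 -0.07] [0.13 0.38 0.47]
0.9 right: n 135 [-0.07 -0.06 -0.04 -0.04] [0.13 0.3
[... 328 characters left out ...]
6 -0.35] [0.13 0.34 0.52]
0.4 right: n 3379 [-0.37 -0.35 -0.33 -0.32] [0.13 0.38 0.57]
0.45 right: n 4254 [-0.34 -0.32 -0.3  -0.29] [0.13 0.45 0.62]
0.5 right: n 5396 [-0.31 -0.29 -0.27 -0.26] [0.13 0.5  0.68]
0.55 right: n 6949 [-0.28 -0.26 -0.24 -0.2 ] [0.13 0.55 0.75]
0.6 right: n 8805 [-0.25 -0.23 -0.21 -0.18] [0.13 0.6  0.8 ]
0.65 right: n 8250 [-0.22 -0.2  -0.19 -0.16] [0.13 0.59 0.8 ]
0.7 right: n 6756 [-0.2  -0.18 -0.15 -0.13] [0.13 0.53 0.74]
0.75 right: n 4734 [-0.17 -0.14  0.    0.03] [0.13 0.48 0.65]
0.8 right: n 2924 [-0.13 -0.12 -0.05 -0.02] [0.13 0.38 0.56]
0.85 right: n 1756 [-0.11 -0.09 -0.08 -0.07] [0.13 0.3  0.46]
0.9 right: n 716 [-0.08 -0.06 -0.05 -0.04] [0.13 0.21 0.35]
```

The wall runs roughly along y = -0.6 + 0.6x and ends near x = 0.2. I'll pull back to a radius of about 0.41, then swing past it.

```bash
python3 -m handwheel '[[1,[-0.3,0.9,0.2],[0,0,0]],[1,[-0.6,1.8,0.4],[0,0,0]],[1,[-0.8,2.7,0.4],[0,0,0]],[1,[-1,3.5,0.4],[0,0,0]],[1,[-0.1,3.8,0.4],[0,0,0]],[1,[0.8,4.2,0.4],[0,0,0]],[1,[1.6,4.8,0.4],[0,0,0]],[1,[2.5,5.5,0.4],[0,0,0]]]'
```

```text
clock: 2.25
position: [0.2759, -0.3077, 0.2515]
tool_rot: [3.114, 0.408, 0.001]
wrist_force: [0.8, -0.6, -0.5]
grip_width: 0.0855
grasp_force: 0.0
```

```bash
python3 -m handwheel '[[1,[0.5,0.8,0],[0,0,1]],[1,[1,1.6,0],[0,0,2]],[1,[1.5,2.5,0],[0,0,3]],[1,[2,3.4,0],[0,0,4]],[1,[2.3,4.3,0],[0,0,5]],[1,[2.6,5.2,0],[0,0,6]],[1,[2.9,6.1,0],[0,0,7]],[1,[3.2,7,0],[0,0,8]]]' && python3 - <<'E'
from h import *
np.set_printoptions(precision=3,suppress=True)
p=cams.read_camera("wrist");save(p,"w1");o=bot.get_obs();print(o["position"],o["tool_rot"],o["joint_pos"],p["xyz"])
for t,z in (("post_a",.168),("honey_jar",.02),("turntable",.012),("pointer",.033)):
    for q in cams.pinpoint(p,t)[:2]: print(t,round(q["conf"],2),np.round(q["point"]),at_z(p,q["point"],z))
E
```

```text
clock: 3.05
position: [0.4351, 0.0432, 0.2517]
tool_rot: [2.417, 2.005, 0.001]
wrist_force: [1.5, 0.1, 0.8]
grip_width: 0.0853
grasp_force: 0.0
[0.436 0.049 0.251] [-2.404 -2.022 -0.005] [-0.19  -0.388 -0.316  1.642  0.003  1.553] [0.446 0.109 0.396]
post_a 0.78 [454. 211.] [0.511 0.05  0.168]
post_a 0.27 [347. 138.] [0.459 0.099 0.168]
honey_jar 0.76 [436.  10.] [0.554 0.177 0.02 ]
turntable 0.69 [386.  78.] [0.51  0.134 0.012]
pointer 0.78 [272. 148.] [0.405 0.096 0.033]
pointer 0.75 [386.  78.] [0.506 0.133 0.033]
```

View pics/w1.png

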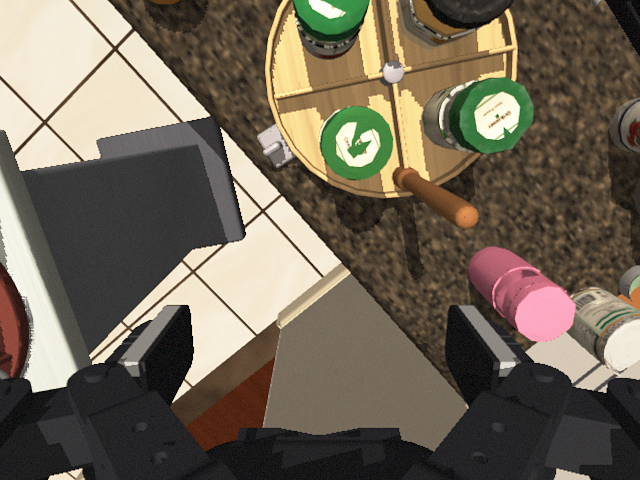

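The wrist view shows the nearest post top at (460,212), the hub at (393,72), the fin at (275,145) and the honey lid at (470,5), consistent with the earlier fixes. Next I'll come near the left post and refine from close up.

```bash
python3 -m handwheel '[[1,[0.4,0.5,0],[0,0,0.5]],[1,[0.8,1,0],[0,0,1]],[1,[1.2,1.5,0],[0,0,1.4]],[1,[1.46,2,0],[0,0,1.4]],[1,[1.46,2,0],[0,0,1.4]],[1,[1.46,2,0],[0,0,1.4]]]' && python3 - <<'E'
from h import *
np.set_printoptions(precision=3,suppress=True)
p=cams.read_camera("wrist");o=bot.get_obs();print(o["position"],o["tool_rot"],p["xyz"])
t=cams.read_camera("top")
for q in cams.pinpoint(p,"post_a")[:2]:
    print(round(q["conf"],2),np.round(q["point"]),at_z(p,q["point"],.168))
    for r in cams.pinpoint(t,"post_a")[:2]:print("   tri",tri(p,q["point"],t,r["point"]))
for q in cams.cut_out(p,"post_a")[:2]:
    v,u=np.nonzero(q["mask"]&(p["z_map"]>0))
    w=np.array([at_depth(p,(a,b)) for a,b in zip(u,v)]); s=(w[:,2]>.15)&(w[:,2]<.20)
    print("mask",q["conf"],w[s].mean(0),w[s].min(0),w[s].max(0))
E
```

```text
clock: 3.9
position: [0.5078, 0.1397, 0.2512]
tool_rot: [-2.22, -2.223, 0.001]
wrist_force: [0.4, -0.2, 0.2]
grip_width: 0.0854
grasp_force: 0.0
[0.508 0.14  0.251] [ 2.22   2.223 -0.001] [0.507 0.207 0.395]
0.87 [324. 386.] [0.51  0.051 0.168]
   tri (array([0.514, 0.058, 0.18 ]), np.float64(0.008562260061558415))
0.81 [323.  92.] [0.509 0.222 0.168]
   tri (array([0.465, 0.131, 0.835]), np.float64(0.1209456788552367))
mask 0.98 [0.51  0.117 0.181] [0.502 0.044 0.15 ] [0.518 0.227 0.194]
```

```bash
python3 -m handwheel '[[1,[0,0.8,0],[0,0,0]],[1,[0.04,1.6,0],[0,0,0]],[1,[0.04,1.6,0],[0,0,0]],[1,[0.04,1.6,-0.6],[0,0,0]],[1,[0.04,1.6,-1.2],[0,0,0]],[1,[0.04,1.6,-1.6],[0,0,0]],[1,[0.04,1.6,-1.95],[0,0,0]],[1,[0.04,1.6,-1.95],[0,0,0]]]' 30 && python3 - <<'E'
from h import *
p=cams.read_camera("wrist");save(p,"w2")
p=cams.read_camera("scene");cv2.imwrite("pics/s2.png",cv2.resize(p["color"][120:330,180:420,::-1],None,fx=3,fy=2.8))
E
```

```text
clock: 5.0
position: [0.5083, 0.2202, 0.1513]
tool_rot: [-2.217, -2.223, 0.005]
wrist_force: [0.4, 0.3, -0.7]
grip_width: 0.0855
grasp_force: 0.0
```

View pics/w2.png

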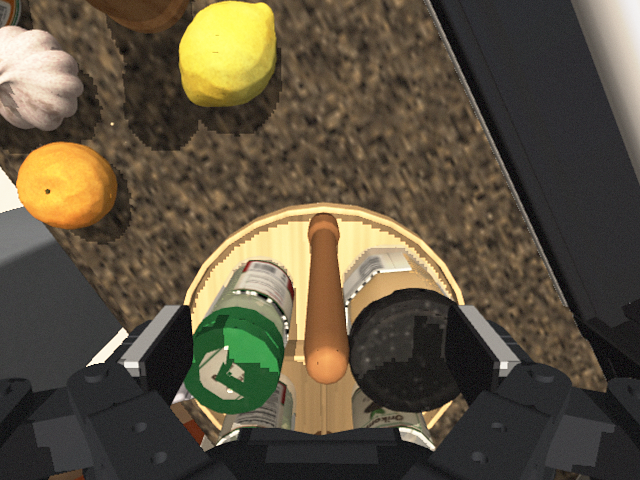

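View pics/s2.png

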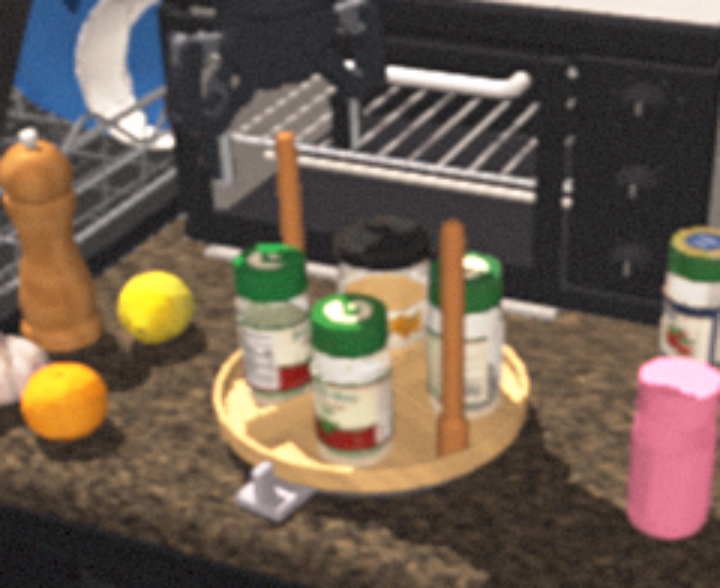

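The wrist view has the post centred between the pads, top at (327,362), and the fingers are above the green and black lids. The scene crop shows the fingers straddling the far post at (290,150), well above the jars. I'll close with 30 N.

```bash
python3 -m handwheel '[[-0.2,[0,0,0],[0,0,0]],[-0.5,[0,0,0],[0,0,0]],[-1,[0,0,0],[0,0,0]],[-1,[0,0,0],[0,0,0]],[-1,[0,0,0],[0,0,0]],[-1,[0,0,0],[0,0,0]],[-1,[0,0,0],[0,0,0]],[-1,[0,0,0],[0,0,0]]]' 30
python3 - <<'E'
import numpy as np
c=np.array([.510,.1355]);r=.085
# arc rows, units rel. to start of arc at 90deg; total 149
for a in (0,2,5,9,14,18,23,27,32,36,40,45,50,54,59,63,68,72,77,81,86,90,95,99,104,108,113,117,122,126,131,135,139,142,145,147,149):
    t=np.radians(90+a);print(a,np.round(r*np.array([np.cos(t),np.sin(t)-1])/.05,2),round(a/8,2))
E
```

```text
clock: 5.9
position: [0.51, 0.2212, 0.1541]
tool_rot: [2.217, 2.225, 0.001]
wrist_force: [-0.2, -0.5, 2.7]
grip_width: 0.0131
grasp_force: 29.5
0 [0. 0.] 0.0
2 [-0.06 -0.  ] 0.25
5 [-0.15 -0.01] 0.62
9 [-0.27 -0.02] 1.12
14 [-0.41 -0.05] 1.75
18 [-0.53 -0.08] 2.25
23 [-0.66 -0.14] 2.88
27 [-0.77 -0.19] 3.38
32 [-0.9  -0.26] 4.0
36 [-1.   -0.32] 4.5
40 [-1.09 -0.4 ] 5.0
45 [-1.2 -0.5] 5.62
50 [-1.3  -0.61] 6.25
54 [-1.38 -0.7 ] 6.75
59 [-1.46 -0.82] 7.38
63 [-1.51 -0.93] 7.88
68 [-1.58 -1.06] 8.5
72 [-1.62 -1.17] 9.0
77 [-1.66 -1.32] 9.62
81 [-1.68 -1.43] 10.12
86 [-1.7  -1.58] 10.75
90 [-1.7 -1.7] 11.25
95 [-1.69 -1.85] 11.88
99 [-1.68 -1.97] 12.38
104 [-1.65 -2.11] 13.0
108 [-1.62 -2.23] 13.5
113 [-1.56 -2.36] 14.12
117 [-1.51 -2.47] 14.62
122 [-1.44 -2.6 ] 15.25
126 [-1.38 -2.7 ] 15.75
131 [-1.28 -2.82] 16.38
135 [-1.2 -2.9] 16.88
139 [-1.12 -2.98] 17.38
142 [-1.05 -3.04] 17.75
145 [-0.98 -3.09] 18.12
147 [-0.93 -3.13] 18.38
149 [-0.88 -3.16] 18.62
```

Gripped: width is 13 mm and force 29.5 N. First turn is counter-clockwise by about 27°.

```bash
python3 -m handwheel '[[-1,[-0.06,0,0],[0,0,0.25]],[-1,[-0.15,-0.01,0],[0,0,0.62]],[-1,[-0.27,-0.02,0],[0,0,1.12]],[-1,[-0.41,-0.05,0],[0,0,1.75]],[-1,[-0.53,-0.08,0],[0,0,2.25]],[-1,[-0.64,-0.12,0],[0,0,2.75]],[-1,[-0.72,-0.16,0],[0,0,3.12]],[-1,[-0.77,-0.19,0],[0,0,3.38]]]'
python3 - <<'E'
import numpy as np
r=.085
for s,L in ((27,(29,32,36,40,45,49,54,58)),(58,(62,67,71,76,80,85,89,94)),(94,(98,103,107,112,116,120,123,125)),(125,(127,130,134,138,142,145,148,149))):
    b=np.radians(90+s);print(s)
    for a in L:
        t=np.radians(90+a);print(a,np.round(r/.05*np.array([np.cos(t)-np.cos(b),np.sin(t)-np.sin(b)]),2),round((a-s)/8,2))
E
```

```text
clock: 6.7
position: [0.4714, 0.2114, 0.1542]
tool_rot: [1.633, 2.683, 0.001]
wrist_force: [0.9, 0.7, 3.1]
grip_width: 0.0129
grasp_force: 29.5
27
29 [-0.05 -0.03] 0.25
32 [-0.13 -0.07] 0.62
36 [-0.23 -0.14] 1.12
40 [-0.32 -0.21] 1.62
45 [-0.43 -0.31] 2.25
49 [-0.51 -0.4 ] 2.75
54 [-0.6  -0.52] 3.38
58 [-0.67 -0.61] 3.88
58
62 [-0.06 -0.1 ] 0.5
67 [-0.12 -0.24] 1.12
71 [-0.17 -0.35] 1.62
76 [-0.21 -0.49] 2.25
80 [-0.23 -0.61] 2.75
85 [-0.25 -0.75] 3.38
89 [-0.26 -0.87] 3.88
94 [-0.25 -1.02] 4.5
94
98 [ 0.01 -0.12] 0.5
103 [ 0.04 -0.26] 1.12
107 [ 0.07 -0.38] 1.62
112 [ 0.12 -0.52] 2.25
116 [ 0.17 -0.63] 2.75
120 [ 0.22 -0.73] 3.25
123 [ 0.27 -0.81] 3.62
125 [ 0.3  -0.86] 3.88
125
127 [ 0.03 -0.05] 0.25
130 [ 0.09 -0.12] 0.62
134 [ 0.17 -0.21] 1.12
138 [ 0.26 -0.29] 1.62
142 [ 0.35 -0.36] 2.12
145 [ 0.42 -0.42] 2.5
148 [ 0.49 -0.47] 2.88
149 [ 0.52 -0.48] 3.0
```

Forces are tiny and the arc tracks the plan, so I'll continue.

```bash
python3 -m handwheel '[[-1,[-0.05,-0.03,0],[0,0,0.25]],[-1,[-0.13,-0.07,0],[0,0,0.62]],[-1,[-0.23,-0.14,0],[0,0,1.12]],[-1,[-0.32,-0.21,0],[0,0,1.62]],[-1,[-0.43,-0.31,0],[0,0,2.25]],[-1,[-0.51,-0.4,0],[0,0,2.75]],[-1,[-0.6,-0.52,0],[0,0,3.38]],[-1,[-0.67,-0.61,0],[0,0,3.88]]]'
python3 -m handwheel '[[-1,[-0.06,-0.1,0],[0,0,0.5]],[-1,[-0.12,-0.24,0],[0,0,1.12]],[-1,[-0.17,-0.35,0],[0,0,1.62]],[-1,[-0.21,-0.49,0],[0,0,2.25]],[-1,[-0.23,-0.61,0],[0,0,2.75]],[-1,[-0.25,-0.75,0],[0,0,3.38]],[-1,[-0.26,-0.87,0],[0,0,3.88]],[-1,[-0.25,-1.02,0],[0,0,4.5]]]'
python3 -m handwheel '[[-1,[0.01,-0.12,0],[0,0,0.5]],[-1,[0.04,-0.26,0],[0,0,1.12]],[-1,[0.07,-0.38,0],[0,0,1.62]],[-1,[0.12,-0.52,0],[0,0,2.25]],[-1,[0.17,-0.63,0],[0,0,2.75]],[-1,[0.22,-0.73,0],[0,0,3.25]],[-1,[0.27,-0.81,0],[0,0,3.62]],[-1,[0.3,-0.86,0],[0,0,3.88]]]'
python3 - <<'E'
from h import *
p=cams.read_camera("top");save(p,"t3")
for q in cams.pinpoint(p,"honey_jar")[:2]: print(q["conf"],q["point"],at_z(p,q["point"],.02))
print(bot.get_obs()["joint_pos"])
E
```

```text
clock: 7.5
position: [0.4383, 0.1805, 0.1541]
tool_rot: [0.853, 3.021, -0.0]
wrist_force: [6.2, -2.9, 1.5]
grip_width: 0.0128
grasp_force: 29.3
clock: 8.3
position: [0.4259, 0.1298, 0.1541]
tool_rot: [-0.122, 3.138, -0.0]
wrist_force: [3.6, -0.9, 1.5]
grip_width: 0.0126
grasp_force: 29.5
clock: 9.1
position: [0.441, 0.0869, 0.1541]
tool_rot: [-0.955, 2.991, -0.0]
wrist_force: [3.3, 1.6, 1.9]
grip_width: 0.0129
grasp_force: 29.5
0.38 [295.9, 270.7] [0.44051902 0.14919905 0.02      ]
[-9.81863669e-02 -3.71737445e-01 -4.80005501e-01  1.46097039e+00
  2.20836748e-04 -7.14521632e-01]
```

View pics/t3.png

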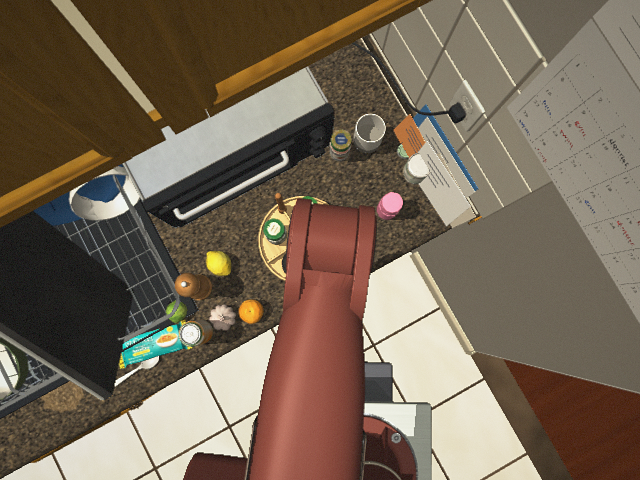

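In the top view the arm covers most of the carousel. The free post is at (280,203), one green cap is at (274,231), and the black lid just shows at (288,263), close to the front as expected. I'll do the last 24°.

```bash
python3 -m handwheel '[[-1,[0.03,-0.05,0],[0,0,0.25]],[-1,[0.09,-0.12,0],[0,0,0.62]],[-1,[0.17,-0.21,0],[0,0,1.12]],[-1,[0.26,-0.29,0],[0,0,1.62]],[-1,[0.35,-0.36,0],[0,0,2.12]],[-1,[0.42,-0.42,0],[0,0,2.5]],[-1,[0.49,-0.47,0],[0,0,2.88]],[-1,[0.52,-0.48,0],[0,0,3]]]'
python3 -m handwheel '[[-1,[0,0,0],[0,0,0]],[-1,[0,0,0],[0,0,0]],[-1,[0,0,0],[0,0,0]],[-1,[0,0,0],[0,0,0]]]'
python3 - <<'E'
from h import *
np.set_printoptions(precision=3,suppress=True)
c=np.array([.510,.1355])
for n in("scene","wrist","top"):
    p=cams.read_camera(n)
    if n=="scene": cv2.imwrite("pics/s4.png",cv2.resize(p["color"][120:330,180:420,::-1],None,fx=3,fy=2.8))
    for t,z in(("honey_jar",.02),("post_a",.168),("pointer",.033)):
        for q in cams.pinpoint(p,t)[:2]:
            x=at_z(p,q["point"],z);d=x[:2]-c;print(n,t,round(q["conf"],2),np.round(q["point"]),x,"ang",np.degrees(np.arctan2(d[1],d[0]))%360,np.linalg.norm(d))
    for q in cams.cut_out(p,"honey_jar")[:1]:
        v,u=np.nonzero(q["mask"]&(p["z_map"]>0));w=np.array([at_depth(p,(a,b)) for a,b in zip(u,v)])
        print("  mask",q["conf"],len(w),np.percentile(w,[2,50,98],axis=0))
E
```

```text
clock: 10.0
position: [0.4666, 0.0629, 0.1541]
tool_rot: [-1.555, 2.73, -0.001]
wrist_force: [0.3, -2.1, 4.5]
grip_width: 0.0126
grasp_force: 29.9
clock: 10.4
position: [0.4663, 0.063, 0.1541]
tool_rot: [-1.553, 2.731, -0.001]
wrist_force: [1.4, -2.4, 4.5]
grip_width: 0.0131
grasp_force: 29.9
scene honey_jar 0.87 [284. 276.] [0.454 0.121 0.02 ] ang 194.8765658869644 0.05837328148405202
scene post_a 0.9 [309. 214.] [0.475 0.064 0.168] ang 244.30355175430978 0.07958976224501639
scene pointer 0.78 [264. 282.] [0.405 0.109 0.033] ang 194.1777960379432 0.10827595897164044
  mask 0.98 1867 [[0.42  0.092 0.026]
 [0.44  0.102 0.085]
 [0.473 0.147 0.115]]
wrist honey_jar 0.9 [382. 287.] [0.45  0.124 0.02 ] ang 190.73763184895427 0.061525462704283156
wrist post_a 0.76 [319. 330.] [0.465 0.063 0.168] ang 238.30415505885554 0.08485285317488582
wrist pointer 0.95 [426. 224.] [0.404 0.095 0.033] ang 201.07732613400105 0.11377333999048732
  mask 0.58 8123 [[0.421 0.09  0.026]
 [0.439 0.1   0.109]
 [0.465 0.126 0.117]]
top honey_jar 0.44 [308. 270.] [0.442 0.122 0.02 ] ang 190.77578014141756 0.06972531962228322
top post_a 0.75 [265. 209.] [0.555 0.21  0.168] ang 58.798484976717496 0.08685446542247913
  mask 0.5 179 [[0.429 0.132 0.107]
 [0.455 0.141 0.113]
 [0.477 0.151 0.12 ]]
```

View pics/s4.png

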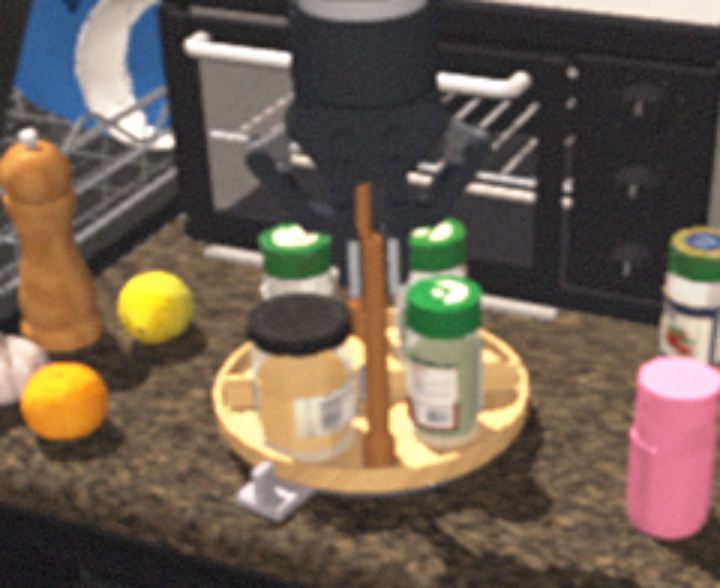

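The jars stand upright and honey (300,380) is nearly over the fin (262,480). Honey sits at about 193–194° and the pointer at about 199°, so I'll advance 5°.

```bash
python3 -m handwheel '[[-1,[0.03,-0.02,0],[0,0,0.15]],[-1,[0.07,-0.04,0],[0,0,0.35]],[-1,[0.11,-0.06,0],[0,0,0.52]],[-1,[0.13,-0.07,0],[0,0,0.62]],[-1,[0.13,-0.07,0],[0,0,0.62]],[-1,[0.13,-0.07,0],[0,0,0.62]],[-1,[0.13,-0.07,0],[0,0,0.62]],[-1,[0.13,-0.07,0],[0,0,0.62]]]'
python3 -m handwheel '[[-1,[0,0,0],[0,0,0]],[-1,[0,0,0],[0,0,0]],[-1,[0,0,0],[0,0,0]],[-1,[0,0,0],[0,0,0]]]'
python3 - <<'E'
from h import *
np.set_printoptions(precision=3,suppress=True)
c=np.array([.510,.1355]);P={}
for n in("scene","wrist"):
    p=cams.read_camera(n)
    if n=="wrist":save(p,"w5")
    P[n]={}
    for t in("honey_jar","pointer"):
        r=cams.pinpoint(p,t)
        if r: P[n][t]=(p,r[0]["point"]);x=at_z(p,r[0]["point"],.02 if t[0]=="h" else .033);d=x[:2]-c;print(n,t,r[0]["conf"],x,np.degrees(np.arctan2(d[1],d[0]))%360)
    for q in cams.cut_out(p,"honey_jar")[:1]:
        v,u=np.nonzero(q["mask"]&(p["z_map"]>0));w=np.array([at_depth(p,(a,b)) for a,b in zip(u,v)])
        k=abs(w[:,2]-.104)<.012; (A,B,C),*_=np.linalg.lstsq(np.c_[2*w[k,:2],np.ones(k.sum())],(w[k,:2]**2).sum(1),rcond=None)[0:1]
        print(" lid fit",A,B,np.sqrt(C+A*A+B*B),np.degrees(np.arctan2(B-c[1],A-c[0]))%360)
for t in("honey_jar","pointer"):
    if t in P["scene"] and t in P["wrist"]: print(t,tri(*P["scene"][t],*P["wrist"][t]))
E
```

```text
clock: 11.95
position: [0.4728, 0.0594, 0.1541]
tool_rot: [1.67, -2.661, 0.001]
wrist_force: [0.4, -3.5, 4.9]
grip_width: 0.0127
grasp_force: 29.9
clock: 12.35
position: [0.4728, 0.0594, 0.1541]
tool_rot: [1.67, -2.661, 0.001]
wrist_force: [0.9, -3.5, 5.7]
grip_width: 0.0128
grasp_force: 29.9
scene honey_jar 0.78 [0.451 0.104 0.02 ] 207.80083199393314
scene pointer 0.76 [0.406 0.108 0.033] 194.66326376400193
 lid fit 0.4502982316274307 0.11483383406499577 0.02410101130391498 199.093636998562
wrist honey_jar 0.81 [0.452 0.117 0.02 ] 197.5642734665332
wrist pointer 0.55 [0.403 0.097 0.033] 199.5232048234062
 lid fit 0.4407522166775053 0.10172217780676929 0.013716780830124044 206.00228694378112
honey_jar (array([0.455, 0.118, 0.012]), np.float64(0.0077036924957311955))
pointer (array([0.402, 0.097, 0.041]), np.float64(0.004929809382211525))
```

View pics/w5.png

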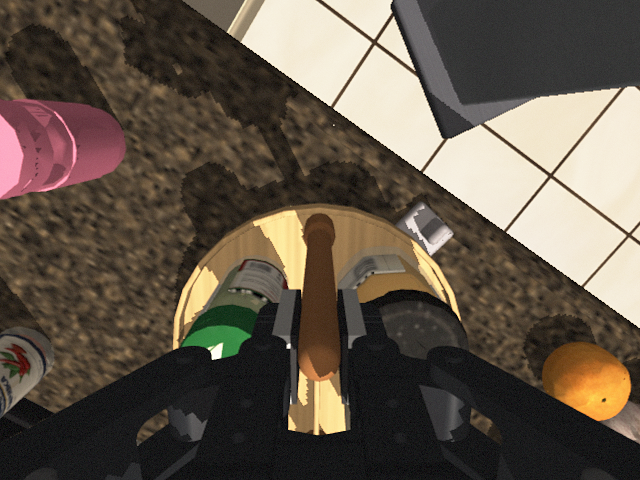

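The wrist view shows the post gripped at (320,360), the honey lid at (425,330) and the fin at (425,230). Honey is at about 198° and the pointer at about 199°, inside the 11° tolerance, and the turntable is at rest. Handing in.

```bash
python3 -c "
from cell import bot
print(bot.job_done())"
```

```text
the job is handed in; nothing more can be done
None
```

I turned the carousel about 154° counter-clockwise by its left post and handed the job in with the honey jar at about 198° against the pointer's 199°, all four jars standing when last viewed, and the post still gripped at 30 N; no verdict came back.

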